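# Set out the label reel over the vial tray

### The arm

A 6-joint arm with a two-finger parallel gripper is mounted at the origin on a cart in front of the work surface, level with it; the furniture and walls round the work are solid. World frame = base frame: x ahead of the robot, y to its left, z up, the work surface at z = 0. Lengths are in m, angles in rad, forces in N, time in s.
With the tool pointing down it reaches from about 0.275 to 0.725 m from the base axis. Payload 15.9 kg.
Tool frame: the origin (TCP) lies midway between the tips of the shut fingers; the grasp point (between the pads) lies 19 mm behind it; z points along the fingers, y is the line along which they close (so a half turn about z gives the same grasp; the last joint's range is limited). The gripper opens to 85 mm and grips with 20 to 120 N. Pads are 22 mm wide; open, the fingers measure 114 mm over their backs; the gripper's body (76 mm by 85 mm) begins 54 mm behind the grasp point. The pads swing forward as they close: fully open they stand 13 mm farther back than shut.
Start: joints at [-1.115, 0.213, -0.034, 1.323, 0, 1.571], TCP at [0.22, -0.449, 0.231] pointing down, gripper open.
Joint ranges: [-2.98, 2.98], [-0.74, 1.72], [-1.14, 1.35], [-2.1, 2.04], [-1.57, 1.44], [-3.14, 3.14]. Speed limits (rad/s): [1.89, 1.89, 2.39, 2.57, 3.14, 3.14].

### API

Orientations are given as a 3x3 rotation matrix whose columns are the frame's x, y, z axes.
In Python, from rig import robot, cams gives the robot as it stands.
- The arm moves only by the tool apply_moves, never from a script. Its argument "plan" is text: rows parted by semicolons, each of 4 numbers parted by spaces: the shift along the tool's x, y, z in units of 40 mm (1.0 is 40 mm), then the turn about the tool's z in units of 6 degrees (1.0 is 6 degrees). In form: x y z roll; .... A call has 1 to 20 rows; each row is the pose to reach, as a shift and turn from the pose commanded when the call began, along the tool's axes at that moment; what a row does not reach only later rows make up. A row lasts 1/10 s, in which the tool goes at most 50 mm and 8.59 degrees, less where a joint would pass 70% of its speed; a pose out of reach is approached as far as the arm can. A call with a gripper value outside its range is refused whole. "hand" is the opening, from -1 (shut) to 1 (fully open), set as the call begins (left out, the last holds). The fingers move at their own pace and stop on an object; the grip force is fixed at half the most. Time passes only in rows, so rows that repeat a pose let the fingers close. It gives the time, the measured TCP pose, the force, the opening and the grip force at its end, in the units of the state.
- robot.get_obs(): the state, without advancing time (a new reading comes with each control period).
- cams.snapshot(name): name is "scene" or "top"; returns a dict with "image" (400x640x3 uint8, red, green, blue), "K" (3x3 intrinsics, pixels), "k1" (the pictures are not rectified: a ray, as slopes to the right and down, at radius r is drawn at 1 + k1 r^2 times it, then the intrinsics apply), "extrinsics" (4x4, takes a point from world to camera coordinates). Camera axes: x right, y down, z forward; pixel columns grow to the right and rows downward; lengths in m; the calibration is good to about 2 mm. A picture is of the moment at which its call begins. There is no depth.
- robot.job_done(): hands the job in; it is judged then, once.
Trained networks look in a picture, given as the dict that the camera call returned (one of the last four; its "shot" number tells which), for a name from the list of things; names that differ only in an ending like _2 or _b are one class to them, and where a whole thing is asked for, a point or a joint stands for the part that bears it (a point fixed in the world has none). Each returns a list of dicts, best first, with "p" (0 to 1); they miss things now and then, are a little off and sometimes report something else, mostly with a low value. They report only what shows in the picture. A call takes as long as a camera call. They do not tell look-alikes from the thing itself.
- cams.boxes_of(label, picture): "box" ([left, top, width, height] in pixels, round what is visible of it).
- cams.outline_of(label, picture): "mask" (400x640 bool, what is visible of it) and "box" ([left, top, width, height] in pixels, round what is visible of it).
- cams.mark_of(label, picture): "xy" ([column, row] in pixels: a listed point, or the origin of a listed thing).
The state is a dict: "time_s": time; "qpos": joint angles; "qd": joint speeds; "joint_efforts": joint torques, N m; "tcp_pos": TCP position; "tcp_rot": TCP orientation; "contact_force": force on the tool from outside, world axes, zero at the start; "wrist_torque": the same for the moment, N m; "gripper_width": finger opening in m; "finger_force": force on a finger pad.
Only numpy, scipy, OpenCV 4.12 (cv2) and the standard library are available. Lean on these libraries where they do the work, as an engineer would, in place of code of your own. Each camera call takes 0.05 s, during which the arm holds its last target. There are 200 camera calls.

### The job

Put the reel of labels onto the upright spindle of the white board, right down. Then take the board by its black knob and slide it along its stand towards the blue vial tray until the red line across the board lies exactly over the stand's edge on the tray side. From there the reel would tip it over, so do not let go: finish while still holding the board level on the stand, and leave the tray, bottle, timer and beaker where they are.

Things in the scene. Friction and masses are not known exactly. Their poses are not given: they have to be found in the camera images.
- stand: Fixed grey stand with a green top plate, 130 x 240 mm and 90 mm high. Origin at the centre of its underside on the worktop; its own +y axis points horizontally along the slide, outward towards the tray. Two dark rails along the top, 8 mm high, 105 mm apart inside, keep the board straight (2.5 mm play each side).
- stand_edge (a point): Middle of the stand's outer top edge, on the tray side: 120 mm along +y from the stand's centre, 90 mm above the worktop. Axes as the stand's. The red line must come over this edge.
- board: Loose white board, 100 x 280 x 12 mm, about 0.35 kg, lying flat on the stand between the rails. Origin at the centre of its underside; its own +y points outward (same way as the stand's), z up. At the start its outer end lies on the stand and its inner end reaches past the stand's other end; it is stable there until slid out. With the red line over the edge it tips outward unless held at the knob (a few newtons).
- spindle (a point): Foot of the steel spindle, at the board's upper face, 85 mm outward of the board's centre. Spindle 16 mm in diameter, standing 51 mm above the board's upper face, the last 7 mm tapered. Axes as the board's.
- knob (a point): Foot of the black round knob, at the board's upper face, 115 mm inward of the board's centre. Knob 22 mm in diameter, 43 mm tall, upright, fixed to the board; gripped from above in any direction.
- red_line (a point): Point on the board's underside below the middle of the red line (4 mm wide, straight across the board), 30 mm inward of the board's centre, so 85 mm outward of the knob. Axes as the board's.
- reel: Loose reel of labels standing upright on the worktop: white roll 54 mm in diameter on a blue core, 44 mm tall, 0.15 kg, with a 22 mm hole right through along its z axis. The white roll, the part to grip, runs from 2 to 42 mm above its underside. Origin at the centre of its underside. Seated, its underside rests on the board's upper face. A monitor stands some 15 cm beyond the reel on the right; keep wrist and gripper clear of it.
- tray: Open blue vial tray, 96 x 150 x 26 mm, beyond the stand's outer edge; bystander. The board passes well above it. Origin at the centre of its underside.
- bottle: White reagent bottle, 65 mm in diameter, 132 mm tall; bystander behind the stand. Origin at the centre of its underside.
- timer: White bench timer, 50 x 75 x 62 mm; bystander behind the stand. Origin at the centre of its underside.
- beaker: Clear beaker, 54 mm in diameter, 70 mm tall; bystander behind the stand, to its right. Origin at the centre of its underside.
Not all that is in view belongs to the job. Leave any orange or yellow look-alike of the reel alone.

How it is judged:
By the outcome, as a careful person would: the job done as asked, in the order asked, and still so for the second after the job is handed in, while the arm keeps its last pose, push and grip.
It also fails if it takes over 54 s, if anything falls off the work surface, if the arm or the gripper's body presses on something with over 40 N, if the wrist force passes 120 N, or if a joint passes its speed limit or range.

## Working session

There is one attempt and no reset: what is moved stays moved. The work goes in short steps, Python scripts to look and compute and a tool call to move; the robot and the scene stay as the last step left them, time stands still between calls to the robot, and variables do not carry over. Pictures are saved under pics/ and viewed, at most 10 in all, crops included, and the job is handed in when it is done.

Besides the shell and the picture viewer there is one more tool, called after "Emit:" as name(argument=value, ...) on one line, values as JSON. apply_moves: Moves the arm, as the interface text tells. Its arguments: {"type":"object","properties":{"plan":{"type":"string"},"hand":{"type":"number"}},"required":["plan"]}

```bash
mkdir -p pics
cat > h.py <<'E'
import numpy as np, cv2
from rig import robot, cams
def ray(s,xy):
    K=np.array(s["K"]);k1=s["k1"];d=np.array([(xy[0]-K[0,2])/K[0,0],(xy[1]-K[1,2])/K[1,1]])
    u=d.copy()
    for _ in range(30): u=d/(1+k1*(u@u))
    E=np.array(s["extrinsics"]);R=E[:3,:3];t=E[:3,3]
    return -R.T@t, R.T@np.array([u[0],u[1],1.])
def atz(s,xy,z):
    o,d=ray(s,xy); return o+d*(z-o[2])/d[2]
def proj(s,P):
    E=np.array(s["extrinsics"]);K=np.array(s["K"]);p=E[:3,:3]@np.array(P)+E[:3,3];u=p[:2]/p[2]
    u=u*(1+s["k1"]*(u@u)); return np.array([K[0,0]*u[0]+K[0,2],K[1,1]*u[1]+K[1,2]])
E
python3 - <<'E'
from h import *
np.set_printoptions(precision=4,suppress=True)
Z=dict(stand=0,stand_edge=.09,board=.09,spindle=.102,knob=.102,red_line=.09,reel=0,tray=0,bottle=0,timer=0,beaker=0)
for n in("scene","top"):
    s=cams.snapshot(n); cv2.imwrite(f"pics/{n}0.png",s["image"][...,::-1])
    print(n,s["k1"],ray(s,(320,200)))
    for l,z in Z.items():
        for r in cams.mark_of(l,s)[:3]: print(l,round(r["p"],2),np.round(r["xy"],1),atz(s,r["xy"],z))
print(robot.get_obs())
E
```

```text
scene 0.03582563416517476 (array([-0.1174,  0.4694,  1.0441]), array([ 0.5572, -0.3329, -0.7607]))
stand 0.78 [325.4 236.8] [0.5344 0.0654 0.    ]
stand_edge 0.69 [287.2 239.7] [0.5181 0.1804 0.09  ]
board 0.91 [343.2 206.4] [0.5338 0.0142 0.09  ]
spindle 0.76 [313.  223.2] [0.52   0.1088 0.102 ]
knob 0.69 [379. 182.] [ 0.545  -0.1007  0.102 ]
red_line 0.71 [351.5 201.6] [ 0.5359 -0.0117  0.09  ]
red_line 0.65 [289.3 182.9] [0.6723 0.0886 0.09  ]
reel 0.8 [419.1 223.6] [ 0.4419 -0.1647  0.    ]
reel 0.7 [326.9 241.7] [0.5193 0.0703 0.    ]
reel 0.54 [431.  187.5] [ 0.524  -0.2721  0.    ]
tray 0.68 [246.7 282.7] [0.5184 0.2968 0.    ]
bottle 0.8 [287.7 183.6] [0.7468 0.0578 0.    ]
timer 0.9 [345.9 153.6] [ 0.7606 -0.1462  0.    ]
timer 0.69 [289.6 238.4] [0.5784 0.1459 0.    ]
beaker 0.75 [391.8 157.5] [ 0.6759 -0.2509  0.    ]
top 0.005061609600165888 (array([0.5014, 0.0361, 1.133 ]), array([ 0.053 ,  0.0105, -0.9988]))
stand_edge 0.98 [270.8 212.6] [0.5241 0.183  0.09  ]
board 0.75 [334.  208.6] [0.5324 0.0088 0.09  ]
spindle 0.71 [299.1 212. ] [0.5243 0.1043 0.102 ]
knob 0.73 [37
[... 360 characters left out ...]
] [ 0.7446 -0.1559  0.    ]
timer 0.3 [430.3 244.4] [ 0.4243 -0.278   0.    ]
beaker 0.56 [424.3 156. ] [ 0.6899 -0.2694  0.    ]
{'time_s': 1.2, 'qpos': array([-1.115 ,  0.2129, -0.0344,  1.3235, -0.    ,  1.5708]), 'qd': array([ 0.0013,  0.0003, -0.0005, -0.0014, -0.0002, -0.0012]), 'joint_efforts': array([ -0.0002, -68.5981,  48.7334,   0.0013,  -0.    ,  -0.    ]), 'tcp_pos': array([ 0.2201, -0.449 ,  0.2313]), 'tcp_rot': array([[ 0.8979,  0.4402, -0.    ],
       [ 0.4402, -0.8979, -0.0001],
       [-0.    ,  0.0001, -1.    ]]), 'contact_force': array([-0.1207, -0.3512,  0.2408]), 'wrist_torque': array([0.0311, 0.0375, 0.0096]), 'finger_force': 0.0, 'gripper_width': 0.08538526620491968}
```

View pics/scene0.png

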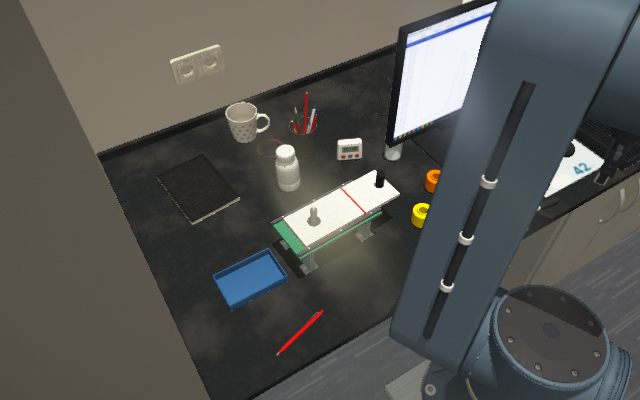

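View pics/top0.png

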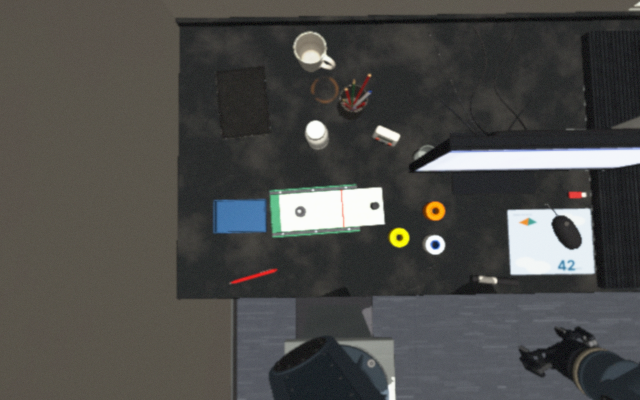

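```bash
cat >> h.py <<'E'
def rel(P,yaw=None):
    """plan units from the current pose to TCP P, with tool y heading yaw (deg, mod 180)"""
    o=robot.get_obs();R=np.array(o["tcp_rot"]);d=R.T@(np.array(P)-o["tcp_pos"])/.04
    if yaw is None: return d
    h=np.degrees(np.arctan2(R[1,1],R[0,1])); a=(h-yaw+90)%180-90
    return np.append(d,a/6)
E
python3 - <<'E'
from h import *
np.set_printoptions(precision=4,suppress=True)
s=cams.snapshot("top");im=s["image"].astype(int)
for r in cams.outline_of("reel",s)[:4]:
    ys,xs=np.nonzero(r["mask"]);print(r["p"],r["box"],xs.mean(),ys.mean(),im[ys,xs].mean(0))
c=im[225:262,415:452]; m=(c.min(2)>110)
m=m.astype(np.uint8); cs,_=cv2.findContours(m,0,1); k=max(cs,key=cv2.contourArea)
(x,y),rad=cv2.minEnclosingCircle(k); print(x+415,y+225,rad, atz(s,(x+415,y+225),.043), cv2.boundingRect(k))
P=atz(s,(x+415,y+225),.043); print(rel([P[0],P[1],.12],-45))
# board features
hsv=cv2.cvtColor(s["image"],cv2.COLOR_RGB2HSV)
red=(((hsv[...,0]<8)|(hsv[...,0]>172))&(hsv[...,1]>100)); red[:185]=0;red[235:]=0;red[:,:325]=0;red[:,360:]=0
ys,xs=np.nonzero(red);print("red",len(xs),xs.mean(),ys.mean(),np.polyfit(ys,xs,1),ys.min(),ys.max())
big=cv2.resize(s["image"][175:250,200:400],None,fx=4,fy=4,interpolation=cv2.INTER_CUBIC);cv2.imwrite("pics/b.png",big[...,::-1])
E
```

```text
0.83 [423.2, 202.6, 23.4, 14.5] 433.9161073825503 210.53691275167785 [219.3221 140.      13.594 ]
0.71 [387.5, 228.3, 19.3, 16.0] 397.9496644295302 237.03691275167785 [217.4765 214.4161  12.2282]
0.64 [422.5, 235.7, 22.0, 19.5] 433.5296052631579 243.53947368421052 [185.2697 193.9309 207.4967]
434.5 244.5 10.511998176574707 [ 0.4267 -0.2781  0.043 ] (10, 10, 21, 20)
[ 6.5191 -1.5619  2.7827 -3.1478]
red 1 341.0 190.0 [  0.8974 170.5   ] 190 190<stdin>:13: RankWarning: Polyfit may be poorly conditioned
```

View pics/b.png

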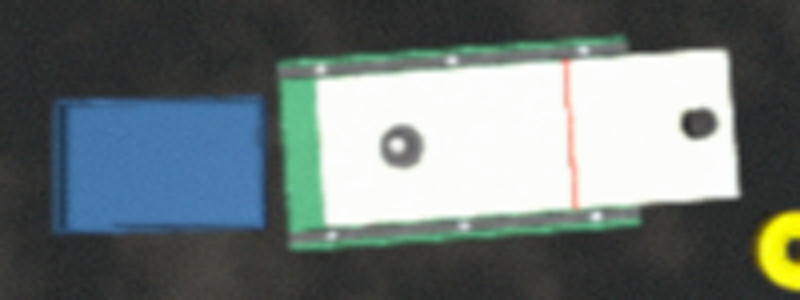

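Run:
```python
from h import *
np.set_printoptions(precision=4,suppress=True)
s=cams.snapshot("top")
f=lambda x,y,z:atz(s,((x+.5)/4-.5+200,(y+.5)/4-.5+175),z)
c=[f(*p,.102) for p in((317,80),(325,226),(728,50),(740,198))]
print(*c); C=sum(c)/4; d=(c[0]+c[1]-c[2]-c[3]);print("len",np.linalg.norm(d)/2); d/=np.linalg.norm(d);print("board c",C,"dir",d,np.degrees(np.arctan2(-d[0],d[1])))
for n,o in(("spindle",.085),("red",-.03),("knob",-.115)):print(n,C+o*d)
print("redpix",(f(566,60,.102)+f(575,208,.102))/2, "spindle top",f(397,145,.153),"knobtop",f(699,122,.145))
e=[f(279,63,.094),f(290,249,.094)];print("edge",e,sum(e)/2)
```

```text
[0.5726 0.159  0.102 ] [0.4733 0.1542 0.102 ] [ 0.5888 -0.1222  0.102 ] [ 0.4878 -0.1276  0.102 ]
len 0.28192231230246106
board c [0.5306 0.0159 0.102 ] dir [-0.0544  0.9985  0.    ] 3.1202644585615995
spindle [0.526  0.1007 0.102 ]
red [ 0.5322 -0.0141  0.102 ]
knob [ 0.5369 -0.099   0.102 ]
redpix [ 0.5332 -0.0133  0.102 ] spindle top [0.5261 0.1015 0.153 ] knobtop [ 0.5382 -0.0954  0.145 ]
edge [array([0.5852, 0.186 , 0.094 ]), array([0.4578, 0.1791, 0.094 ])] [0.5215 0.1826 0.094 ]
```

Emit:
apply_moves(plan="1 -0.3 0.4 -1; 2 -0.6 0.8 -2; 3 -0.8 1.2 -3.1; 4 -1 1.7 -3.1; 5 -1.3 2.1 -3.1; 6 -1.5 2.6 -3.1; 6.5 -1.56 2.78 -3.15; 6.5 -1.56 2.78 -3.15; 6.5 -1.56 2.78 -3.15; 6.5 -1.56 2.78 -3.15; 6.5 -1.56 2.78 -3.15", hand=1)

```text
time_s: 2.45
tcp_pos: [0.4257, -0.2792, 0.1206]
tcp_rot: [[0.708, 0.706, 0.001], [0.706, -0.708, -0.0], [0.0, 0.001, -1.0]]
contact_force: [-0.7, 0.3, 0.3]
gripper_width: 0.0853
finger_force: 0.0
```

Emit:
apply_moves(plan="0.02 0 0.8 0; 0.02 0 1.6 0; 0.02 0 2.3 0; 0.02 0 2.7 0; 0.02 0 2.8 0; 0.02 0 2.8 0; 0.02 0 2.8 0")

```text
time_s: 3.15
tcp_pos: [0.4271, -0.2785, 0.0092]
tcp_rot: [[0.707, 0.707, 0.001], [0.707, -0.707, -0.001], [0.0, 0.001, -1.0]]
contact_force: [0.6, -0.1, 0.1]
gripper_width: 0.0852
finger_force: 0.0
```

Emit:
apply_moves(plan="0 0 0 0; 0 0 0 0; 0 0 0 0; 0 0 0 0; 0 0 0 0; 0 0 0 0; 0 0 0 0; 0 0 0 0", hand=-1)

```text
time_s: 3.95
tcp_pos: [0.4271, -0.2782, 0.0091]
tcp_rot: [[0.707, 0.707, 0.001], [0.707, -0.707, -0.001], [0.0, 0.001, -1.0]]
contact_force: [-3.4, 1.8, 12.6]
gripper_width: 0.052
finger_force: 60.5
```

Emit:
apply_moves(plan="0 0 -0.4 0; 0 0 -1.2 0; 0 0 -2.2 0; 0 0 -3.2 0; 0 0 -4.2 0; 0.3 -0.2 -4.8 0; 1 -0.6 -5 0; 2 -1.2 -5 0; 3 -1.8 -5 0; 4 -2.4 -5 0; 5 -3 -5 0; 6 -3.6 -5 0; 7 -4.1 -5 0; 7.8 -4.6 -5 0; 8.3 -4.85 -5 0; 8.45 -4.95 -5 0; 8.45 -4.95 -5 0; 8.45 -4.95 -5 0; 8.45 -4.95 -5 0")

```text
time_s: 5.85
tcp_pos: [0.5254, 0.1001, 0.2082]
tcp_rot: [[0.708, 0.706, 0.0], [0.706, -0.708, -0.0], [-0.0, 0.0, -1.0]]
contact_force: [0.5, -0.1, -2.2]
gripper_width: 0.052
finger_force: 63.8
```

Run:
```python
from h import *
np.set_printoptions(precision=4,suppress=True)
S={n:cams.snapshot(n) for n in("scene","top")}
o=robot.get_obs();print(o["tcp_pos"],o["gripper_width"],o["contact_force"])
print([proj(S["scene"],p) for p in([.526,.101,.153],[.526,.101,.102],o["tcp_pos"])])
for n in S:
  for l in("reel","spindle"):
    for r in cams.mark_of(l,S[n])[:3]:
        print(n,l,r["p"],np.round(r["xy"],1),atz(S[n],r["xy"],.102 if l=="spindle" else o["tcp_pos"][2]-.009))
a=cv2.resize(S["scene"]["image"][150:280,240:440],None,fx=4,fy=4,interpolation=cv2.INTER_CUBIC);cv2.imwrite("pics/c.png",a[...,::-1])
```

```text
[0.5254 0.1002 0.2083] 0.05182214484890484 [ 0.0808 -1.188  -2.0409]
[array([314.1379, 206.4142]), array([314.5196, 220.1384]), array([314.1184, 190.4793])]
scene reel 0.48 [313.8 194.2] [0.5233 0.1026 0.1993]
scene spindle 0.65 [312.1 222.9] [0.5219 0.1101 0.102 ]
top reel 0.77 [433.1 210.7] [ 0.5202 -0.2326  0.1993]
top reel 0.52 [394.7 236.2] [ 0.4592 -0.1361  0.1993]
top spindle 0.38 [368.6 206. ] [ 0.5377 -0.0853  0.102 ]
```

View pics/c.png

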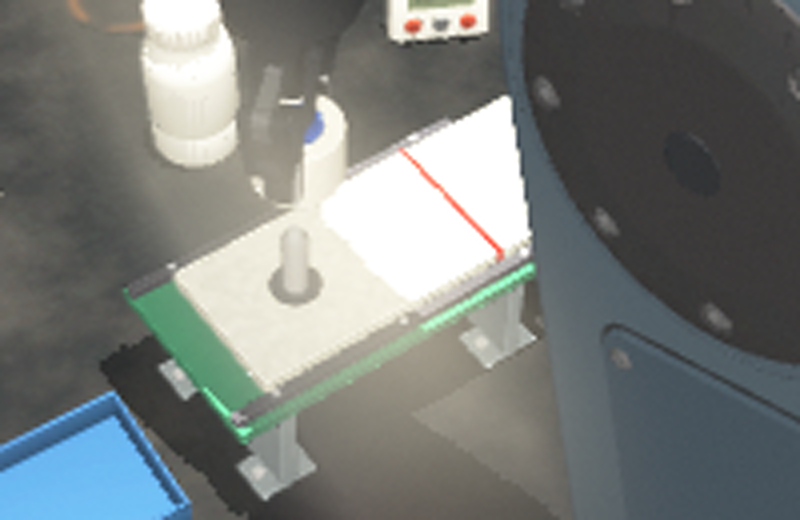

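```bash
cat >> h.py <<'E'
def over(s,curves,x0,y0,w,h,f,name):
    a=cv2.resize(s["image"][y0:y0+h,x0:x0+w],None,fx=f,fy=f,interpolation=cv2.INTER_CUBIC)[...,::-1].copy()
    for P,col in curves:
        q=np.array([(proj(s,p)-[x0,y0]+.5)*f-.5 for p in P]);cv2.polylines(a,[np.round(q).astype(int)],False,col,1)
    cv2.imwrite(name,a)
def circ(c,r,z): return [[c[0]+r*np.cos(t),c[1]+r*np.sin(t),z] for t in np.linspace(0,2*np.pi,60)]
E
python3 - <<'E'
from h import *
s=cams.snapshot("scene");t=robot.get_obs()["tcp_pos"];c=[.526,.101]
over(s,[(circ(t,.027,t[2]-.007),(0,0,255)),(circ(t,.027,t[2]+.033),(0,0,255)),(circ(c,.008,.102),(255,0,255)),(circ(c,.008,.146),(255,0,255))],290,165,60,68,8,"pics/d.png")
g=s["image"].astype(int).sum(2)
for r in(209,211,213,215):print(r,g[r,306:324])
for r in(190,193,196,198,200,202):print(r,g[r,298:334])
E
```

```text
209 [703 699 696 689 596 610 654 672 663 633 608 671 709 706 709 712 711 709]
211 [703 701 701 686 598 608 637 648 646 636 627 673 709 712 712 714 715 715]
213 [698 704 703 696 632 609 631 643 643 632 612 674 707 712 708 702 705 711]
215 [698 699 702 691 622 602 626 641 639 627 611 676 709 712 716 712 713 715]
190 [460 459 438 426 426 436 442 446 443 446 444 439 436 432 434 432 463 656
 746 731 722 713 708 704 694 684 664 627 486 427 426 434 505 577 583 582]
193 [448 456 453 425 430 437 444 445 452 452 457 455 449 444 445 488 595 588
 724 718 714 710 709 702 689 681 664 635 593 592 602 650 756 765 765 765]
196 [440 443 451 455 495 663 670 595 447 449 450 460 460 462 484 628 623 592
 715 713 711 708 704 702 694 683 693 763 765 765 765 765 765 765 765 765]
198 [437 444 446 453 458 476 573 614 451 451 453 459 461 463 485 580 622 596
 717 718 713 708 707 697 697 743 765 765 765 765 765 765 765 765 765 765]
200 [434 440 443 452 452 458 463 467 461 454 472 452 458 457 489 632 638 672
 718 713 710 707 731 764 765 765 765 765 765 765 765 765 765 765 765 765]
202 [433 439 439 442 448 450 455 461 465 468 497 491 496 525 587 688 699 695
 699 715 709 744 765 765 765 765 765 765 765 765 765 765 765 765 765 765]
```

View pics/d.png

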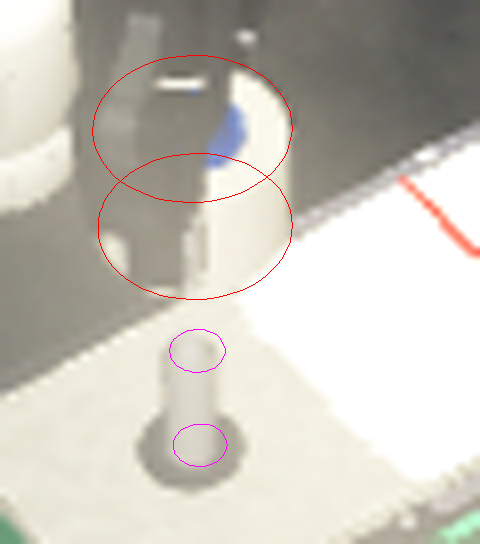

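Run:
```python
from h import *
s=cams.snapshot("scene");print(atz(s,(313.4,220.6),.102))
c=np.array([.526,.101])
for dx,dy in((.002,0),(0,.002)):print(proj(s,[c[0]+dx,c[1]+dy,.125])-proj(s,[*c,.125]))
P=atz(s,proj(s,[*c,.125])+[-1,.25],.125);print(P,rel([P[0],P[1],.208]))
t=s["image"].astype(int).sum(2)
print(t[202:230,313]);print([np.round(proj(s,[*P[:2],z]),1) for z in(.102,.146,.153)])
```

```text
[0.52620936 0.10397674 0.102     ]
[-0.4400222  -0.56455883]
[-0.73236662  0.35141738]
[0.52659181 0.10337524 0.125     ] [ 0.06095288 -0.02373362  0.00306448]
[701 708 702 707 673 661 671 674 662 649 644 644 641 640 639 636 637 635
 635 628 625 546 484 479 576 690 694 691]
[array([313.5, 220.4]), array([313.2, 208.6]), array([313.1, 206.7])]
```

Emit:
apply_moves(plan="0.06 -0.02 0.2 0; 0.06 -0.02 0.6 0; 0.06 -0.02 0.9 0; 0.06 -0.02 1.1 0; 0.06 -0.02 1.2 0; 0.06 -0.02 1.3 0; 0.06 -0.02 1.4 0; 0.06 -0.02 1.5 0; 0.06 -0.02 1.5 0")

```text
time_s: 7.15
tcp_pos: [0.5265, 0.1034, 0.1477]
tcp_rot: [[0.707, 0.707, -0.0], [0.707, -0.707, -0.0], [-0.0, -0.0, -1.0]]
contact_force: [-0.2, -0.4, -2.0]
gripper_width: 0.0518
finger_force: 63.8
```

Emit:
apply_moves(plan="0 0 0.15 0; 0 0 0.3 0; 0 0 0.45 0; 0 0 0.6 0; 0 0 0.7 0; 0 0 0.8 0; 0 0 0.86 0; 0 0 0.9 0; 0 0 0.9 0")

```text
time_s: 8.05
tcp_pos: [0.5266, 0.1034, 0.112]
tcp_rot: [[0.707, 0.707, -0.0], [0.707, -0.707, -0.0], [-0.0, -0.0, -1.0]]
contact_force: [-0.1, 0.2, -1.8]
gripper_width: 0.0518
finger_force: 63.8
```

Emit:
apply_moves(plan="0 0 0.02 0; 0 0 0.03 0; 0 0 0.04 0; 0 0 0.04 0")

```text
time_s: 8.45
tcp_pos: [0.5268, 0.1035, 0.1111]
tcp_rot: [[0.707, 0.707, 0.001], [0.707, -0.707, 0.0], [0.001, 0.0, -1.0]]
contact_force: [-3.4, -0.5, 8.3]
gripper_width: 0.0518
finger_force: 64.9
```

Emit:
apply_moves(plan="0 0 0 0; 0 0 0 0; 0 0 0 0; 0 0 0 0; 0 0 0 0; 0 0 0 0; 0 0 0 0; 0 0 0 0", hand=1)

```text
time_s: 9.25
tcp_pos: [0.5267, 0.1034, 0.1105]
tcp_rot: [[0.707, 0.707, -0.0], [0.707, -0.707, 0.0], [0.0, -0.0, -1.0]]
contact_force: [0.0, 0.7, -0.9]
gripper_width: 0.0852
finger_force: 0.0
```

Emit:
apply_moves(plan="0 0 -0.6 0; 0 0 -1.4 0; 0 0 -2.2 0; 0 0 -2.5 -1; -0.4 0.4 -2.5 -2.4; -0.8 0.9 -2.5 -3.8; -1.2 1.3 -2.5 -5.2; -1.6 1.8 -2.5 -6.6; -2 2.2 -2.5 -8; -2.4 2.7 -2.5 -9.4; -2.8 3.1 -2.5 -10.8; -3.2 3.5 -2.5 -12.2; -3.34 3.72 -2.5 -13.6; -3.34 3.72 -2.5 -15; -3.34 3.72 -2.5 -16.4; -3.34 3.72 -2.5 -17.8; -3.34 3.72 -2.5 -19.2; -3.34 3.72 -2.5 -20.6; -3.34 3.72 -2.5 -22; -3.34 3.72 -2.5 -23")

```text
time_s: 11.25
tcp_pos: [0.5375, -0.0963, 0.2105]
tcp_rot: [[-0.998, -0.058, 0.0], [-0.058, 0.998, -0.0], [-0.0, -0.0, -1.0]]
contact_force: [-0.2, 0.1, -0.6]
gripper_width: 0.0851
finger_force: 0.0
```

Run:
```python
from h import *
np.set_printoptions(precision=4,suppress=True)
o=robot.get_obs();print(o["tcp_pos"],o["qpos"],rel([.5375,-.0965,.11],93.1))
s=cams.snapshot("scene")
for l in("knob","red_line","stand_edge","reel"):
    for r in cams.mark_of(l,s)[:2]:print(l,r["p"],r["xy"],atz(s,r["xy"],.09 if l in("red_line","stand_edge") else .102))
c=[.5265,.1035];d=np.array([-.0544,.9985]);k=np.array(c)-.2*d;e=np.array([.5215,.1826]);n=np.array([d[1],-d[0]])
r=k+.085*d
over(s,[(circ(c,.027,.104),(0,0,255)),(circ(c,.027,.144),(0,0,255)),(circ(k,.011,.102),(255,0,255)),(circ(k,.011,.145),(255,0,255)),
 ([[*(e+.065*n),.09],[*(e-.065*n),.09]],(255,0,0)),([[*(r+.05*n),.102],[*(r-.05*n),.102]],(0,160,0))],260,150,160,118,5,"pics/e.png")
```

```text
[ 0.5375 -0.0963  0.2105] [-0.1773  0.3126  0.0446  1.3028  0.     -0.2358] [-0.0001 -0.005   2.5126  0.0422]
knob 0.83 [379.5, 185.5] [ 0.5347 -0.0948  0.102 ]
red_line 0.96 [352.4, 198.0] [ 0.5445 -0.0201  0.09  ]
red_line 0.46 [311.7, 222.6] [0.5313 0.1059 0.09  ]
stand_edge 0.78 [288.3, 238.5] [0.5198 0.1765 0.09  ]
stand_edge 0.27 [312.8, 221.5] [0.5328 0.102  0.09  ]
reel 0.76 [312.2, 219.1] [0.5316 0.1041 0.102 ]
```

View pics/e.png

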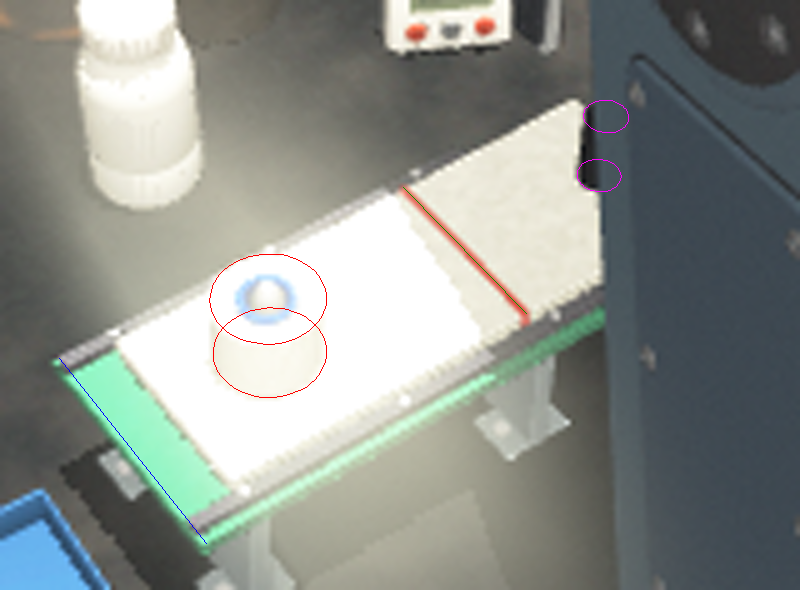

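Emit:
apply_moves(plan="0 0 0.6 0; 0 0 1.2 0; 0 0 1.8 0; 0 0 2.2 0; 0 0 2.5 0; 0 0 2.5 0; 0 0 2.5 0")

```text
time_s: 12.2
tcp_pos: [0.5377, -0.0963, 0.1111]
tcp_rot: [[-0.999, -0.052, 0.001], [-0.052, 0.999, -0.0], [-0.001, -0.0, -1.0]]
contact_force: [0.3, 0.9, 0.3]
gripper_width: 0.0854
finger_force: 0.0
```

Emit:
apply_moves(plan="0 0 0 0; 0 0 0 0; 0 0 0 0; 0 0 0 0; 0 0 0 0; 0 0 0 0; 0 0 0 0; 0 0 0 0; 0 0 0 0; 0 0 0 0", hand=-1)

```text
time_s: 13.2
tcp_pos: [0.5377, -0.0964, 0.1109]
tcp_rot: [[-0.999, -0.052, 0.001], [-0.052, 0.999, -0.0], [-0.001, -0.0, -1.0]]
contact_force: [-1.3, -0.3, 5.2]
gripper_width: 0.0206
finger_force: 58.4
```

Emit:
apply_moves(plan="0 0.1 0 0; 0 0.3 0 0; 0 0.6 0 0; 0 0.9 0 0; 0 1.2 0 0; 0 1.5 0 0; 0 1.8 0 0; 0 2.1 0 0; 0 2.4 0 0; 0 2.7 0 0; 0 3 0 0; 0 3.3 0 0; 0 3.6 0 0; 0 3.9 0 0; 0 4.2 0 0; 0 4.4 0 0; 0 4.52 0 0; 0 4.6 0 0; 0 4.6 0 0; 0 4.6 0 0")

```text
time_s: 15.2
tcp_pos: [0.5281, 0.0876, 0.1109]
tcp_rot: [[-0.999, -0.053, 0.001], [-0.053, 0.999, 0.0], [-0.001, 0.0, -1.0]]
contact_force: [0.8, -0.7, 4.8]
gripper_width: 0.0204
finger_force: 58.7
```

```bash
cat > m.py <<'E'
from h import *
import sys
np.set_printoptions(precision=4,suppress=True)
o=robot.get_obs();print(o["tcp_pos"],o["contact_force"],o["wrist_torque"])
S={n:cams.snapshot(n) for n in("scene","top")}
for n,s in S.items():
  for l in("red_line","stand_edge"):
    for r in cams.mark_of(l,s)[:2]:print(n,l,r["p"],r["xy"],atz(s,r["xy"],.09))
t=o["tcp_pos"][:2];d=np.array([-.0544,.9985]);n=np.array([d[1],-d[0]]);e=np.array([.5215,.1826]);r=t+.085*d;c=t+.2*d
cv=[([[*(e+.065*n),.09],[*(e-.065*n),.09]],(255,0,0)),([[*(r+.05*n),.102],[*(r-.05*n),.102]],(0,160,0)),(circ(c,.027,.144),(0,0,255))]
over(S["scene"],cv,230,170,100,75,8,sys.argv[1]+"s.png")
over(S["top"],cv,220,175,80,70,8,sys.argv[1]+"t.png")
import cv2 as v
a,b=v.imread(sys.argv[1]+"s.png"),v.imread(sys.argv[1]+"t.png")
E
python3 m.py pics/f
```

```text
[0.5281 0.0876 0.1109] [ 0.7777 -0.6899  4.7951] [-0.1723 -0.0111  0.0306]
scene red_line 0.63 [287.1, 236.0] [0.5276 0.1754 0.09  ]
```

View pics/fs.png

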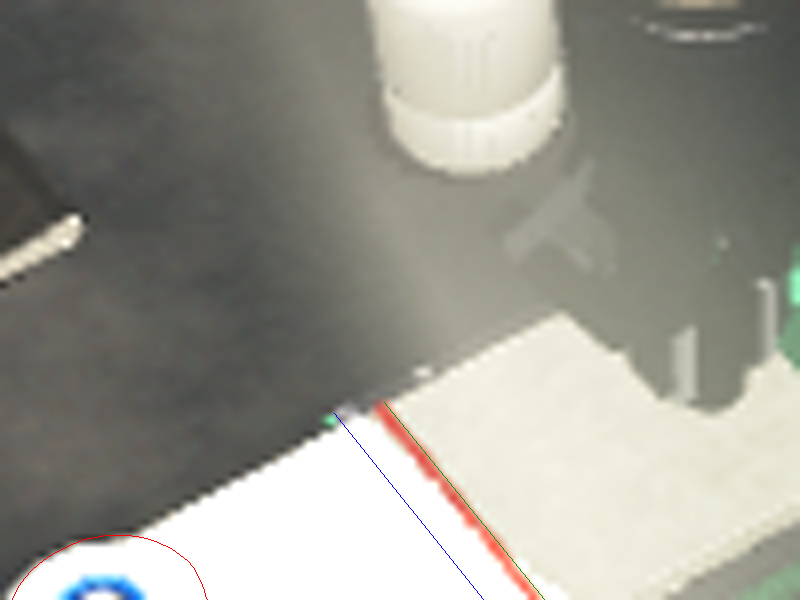

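View pics/ft.png

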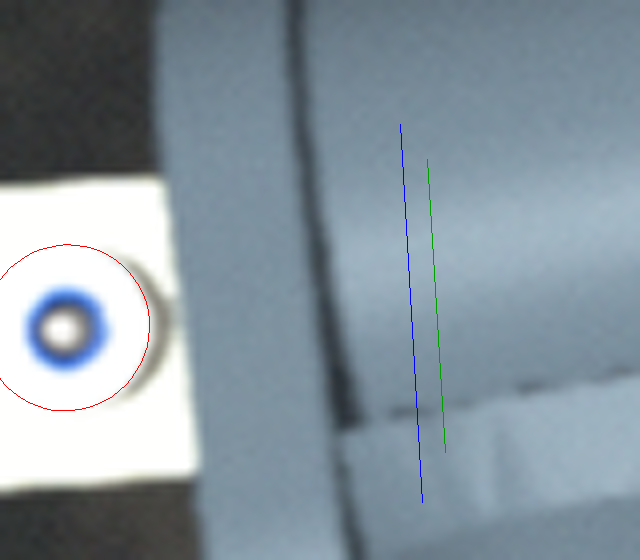

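Run:
```python
from h import *
np.set_printoptions(linewidth=200)
s=cams.snapshot("scene");im=cv2.imread("pics/scene0.png")[...,::-1].copy()
d=np.array([-.0544,.9985]);n=np.array([d[1],-d[0]]);e=np.array([.5215,.1826])
def prof(img,o,z,us,ch):
    out=[]
    for u in us:
        acc=[]
        for w in ch:
            p=proj(s,[*(o+u*d+w*n),z]).astype(np.float32)
            acc.append(cv2.getRectSubPix(img.astype(np.float32)if 0 else img,(1,1),(float(p[0]),float(p[1])))[0,0])
        out.append(np.mean(acc,0).astype(int))
    return out
us=np.arange(-.012,.0201,.001)
for ch in(np.linspace(-.045,-.02,12),np.linspace(-.01,.015,12),np.linspace(.02,.045,12)):
    print("edge",ch[0]);
    for u,v in zip(us,prof(im,e,.09,us,ch)):print(round(u*1000),v,end="; ")
    print()
t=robot.get_obs()["tcp_pos"][:2];r=t+.085*d
for ch in(np.linspace(-.045,-.01,12),np.linspace(.01,.045,12)):
    us2=np.arange(-.006,.0081,.001);P=np.array(prof(s["image"],r,.102,us2,ch));w=700-P.sum(1)
    print("red",[(round(u*1000),list(map(int,v))) for u,v in zip(us2,P)])
a=cv2.resize(im[215:270,265:330],None,fx=10,fy=10,interpolation=cv2.INTER_CUBIC)[...,::-1].copy()
for z,c in((.09,(255,0,0)),):
    q=[(proj(s,[*(e+w*n),z])-[265,215]+.5)*10-.5 for w in(-.065,.065)];cv2.line(a,*[tuple(map(int,np.round(p))) for p in q],c,1)
cv2.imwrite("pics/g.png",a)
```

```text
edge -0.045
-12 [ 94 164 118]; -11 [ 93 164 118]; -10 [ 93 165 118]; -9 [ 92 165 118]; -8 [ 91 164 118]; -7 [ 90 164 118]; -6 [ 89 164 118]; -5 [ 89 164 118]; -4 [ 88 165 118]; -3 [ 88 165 118]; -2 [ 87 164 118]; -1 [ 87 164 117]; 0 [ 86 164 117]; 1 [ 84 160 114]; 2 [ 76 144 102]; 3 [ 64 117  84]; 4 [54 91 67]; 5 [49 73 56]; 6 [47 61 50]; 7 [48 55 48]; 8 [49 52 48]; 9 [49 51 47]; 10 [50 51 48]; 11 [50 51 48]; 12 [51 52 49]; 13 [52 53 49]; 14 [52 52 50]; 15 [48 49 46]; 16 [43 44 41]; 17 [40 40 37]; 18 [37 37 35]; 19 [36 36 33]; 20 [35 35 33]; 
edge -0.01
-12 [ 92 167 120]; -11 [ 92 168 120]; -10 [ 91 168 120]; -9 [ 91 168 121]; -8 [ 90 168 120]; -7 [ 88 167 120]; -6 [ 88 167 120]; -5 [ 88 168 120]; -4 [ 87 168 119]; -3 [ 86 167 119]; -2 [ 86 168 119]; -1 [ 86 168 120]; 0 [ 86 168 120]; 1 [ 84 166 118]; 2 [ 77 149 107]; 3 [ 65 123  88]; 4 [57 98 72]; 5 [57 84 66]; 6 [66 81 69]; 7 [75 82 75]; 8 [82 85 80]; 9 [84 85 82]; 10 [82 83 80]; 11 [79 80 77]; 12 [76 77 74]; 13 [75 77 74]; 14 [74 76 73]; 15 [68 70 67]; 16 [57 58 56]; 17 [48 48 46]; 18 [41 41 39]; 19 [38 38 36]; 20 [37 37 35]; 
edg
[... 525 characters left out ...]
]; 20 [51 50 47]; 
red [(-6, [241, 239, 226]), (-5, [242, 240, 229]), (-4, [244, 243, 233]), (-3, [246, 244, 235]), (-2, [247, 239, 230]), (-1, [249, 224, 210]), (0, [252, 194, 176]), (1, [254, 160, 140]), (2, [254, 151, 132]), (3, [255, 178, 162]), (4, [255, 220, 210]), (5, [255, 247, 244]), (6, [255, 254, 254]), (7, [255, 255, 255]), (8, [255, 255, 255])]
red [(-6, [239, 236, 222]), (-5, [238, 236, 221]), (-4, [238, 235, 221]), (-3, [237, 233, 218]), (-2, [237, 222, 207]), (-1, [235, 198, 182]), (0, [233, 163, 147]), (1, [231, 131, 117]), (2, [230, 122, 108]), (3, [233, 143, 130]), (4, [238, 183, 171]), (5, [244, 222, 213]), (6, [249, 243, 239]), (7, [253, 252, 250]), (8, [254, 254, 253])]
```

View pics/g.png

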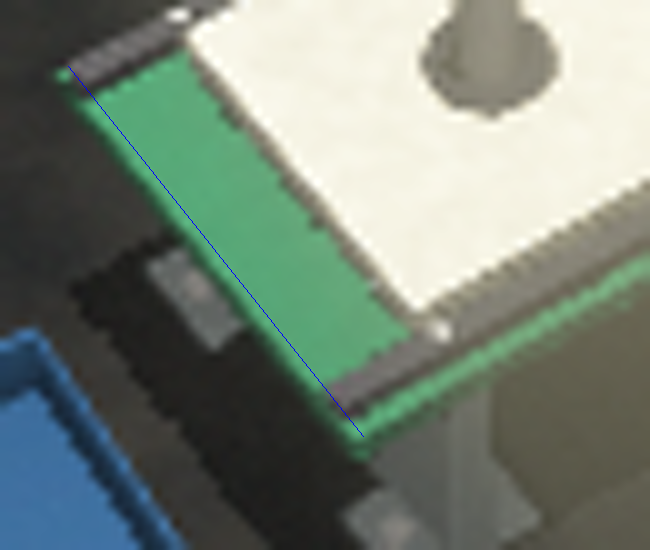

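Run:
```python
from h import *
s=cams.snapshot("top");im=cv2.imread("pics/top0.png")[...,::-1].copy()
sc=cams.snapshot("scene");im2=cv2.imread("pics/scene0.png")[...,::-1].copy()
d=np.array([-.0544,.9985]);n=np.array([d[1],-d[0]]);e=np.array([.5215,.1826]);r=np.array([.5327,-.0138])
def prof(s,img,o,z,us,ch):
    return [(round(u*1000,1),np.mean([cv2.getRectSubPix(img,(1,1),tuple(map(float,proj(s,[*(o+u*d+w*n),z]))))[0,0] for w in ch],0).astype(int).tolist()) for u in us]
us=np.arange(-.008,.0081,.001)
for nm,S,I in(("top",s,im),("scene",sc,im2)):
  if nm=="top":
    print("edge",prof(S,I,e,.09,us,np.linspace(-.045,.045,31)))
  for c in((-.045,-.01),(.01,.045)):print(nm,"red",prof(S,I,r,.102,us,np.linspace(*c,15)))
```

```text
edge [(np.float64(-8.0), [97, 191, 139]), (np.float64(-7.0), [98, 191, 139]), (np.float64(-6.0), [98, 191, 139]), (np.float64(-5.0), [97, 189, 139]), (np.float64(-4.0), [96, 187, 137]), (np.float64(-3.0), [95, 182, 134]), (np.float64(-2.0), [92, 174, 128]), (np.float64(-1.0), [87, 161, 119]), (np.float64(0.0), [80, 144, 109]), (np.float64(1.0), [75, 126, 97]), (np.float64(2.0), [69, 107, 84]), (np.float64(3.0), [64, 90, 73]), (np.float64(4.0), [61, 76, 64]), (np.float64(5.0), [59, 67, 59]), (np.float64(6.0), [57, 61, 56]), (np.float64(7.0), [57, 58, 55]), (np.float64(8.0), [56, 57, 55])]
top red [(np.float64(-8.0), [251, 252, 249]), (np.float64(-7.0), [251, 252, 249]), (np.float64(-6.0), [251, 252, 248]), (np.float64(-5.0), [251, 250, 245]), (np.float64(-4.0), [251, 246, 239]), (np.float64(-3.0), [251, 238, 229]), (np.float64(-2.0), [250, 226, 214]), (np.float64(-1.0), [250, 212, 198]), (np.float64(0.0), [249, 197, 183]), (np.float64(1.0), [248, 191, 177]), (np.float64(2.0), [248, 198, 185]), (np.float64(3.0), [248, 215, 203]), (np.float64(4.0), [248, 231, 222]), (np.float64(5.0), [2
[... 1308 characters left out ...]
(np.float64(7.0), [248, 240, 227]), (np.float64(8.0), [249, 247, 235])]
scene red [(np.float64(-8.0), [251, 249, 239]), (np.float64(-7.0), [251, 249, 239]), (np.float64(-6.0), [250, 249, 239]), (np.float64(-5.0), [250, 249, 239]), (np.float64(-4.0), [250, 249, 239]), (np.float64(-3.0), [250, 249, 239]), (np.float64(-2.0), [250, 246, 235]), (np.float64(-1.0), [248, 232, 219]), (np.float64(0.0), [244, 201, 184]), (np.float64(1.0), [242, 160, 141]), (np.float64(2.0), [242, 120, 102]), (np.float64(3.0), [242, 101, 84]), (np.float64(4.0), [239, 113, 96]), (np.float64(5.0), [240, 150, 133]), (np.float64(6.0), [244, 197, 182]), (np.float64(7.0), [249, 233, 220]), (np.float64(8.0), [250, 247, 235])]
```

Emit:
apply_moves(plan="0 0.08 0 0; 0 0.16 0 0; 0 0.23 0 0; 0 0.27 0 0; 0 0.295 0 0; 0 0.295 0 0; 0 0.295 0 0; 0 0.295 0 0")

```text
time_s: 16.45
tcp_pos: [0.5276, 0.0988, 0.111]
tcp_rot: [[-0.999, -0.052, 0.001], [-0.052, 0.999, -0.001], [-0.001, -0.001, -1.0]]
contact_force: [0.2, -5.4, 6.0]
gripper_width: 0.0204
finger_force: 59.0
```

Run:
```python
from h import *
np.set_printoptions(precision=4,suppress=True)
o=robot.get_obs();print(o["tcp_pos"],o["contact_force"],o["wrist_torque"],o["finger_force"])
s=cams.snapshot("scene");d=np.array([-.0544,.9985]);n=np.array([d[1],-d[0]]);e=np.array([.5215,.1826])+.003*d
us=np.arange(-.008,.0081,.0005)
for c in((-.045,-.01),(.01,.045)):
    P=np.array([np.mean([cv2.getRectSubPix(s["image"],(1,1),tuple(map(float,proj(s,[*(e+u*d+w*n),.102]))))[0,0] for w in np.linspace(*c,15)],0) for u in us])
    w=np.clip(P[:,0]-P[:,2]-25,0,None);print("red minus edge mm",(w@us)/w.sum()*1000)
t=o["tcp_pos"][:2];c=t+.2*d
over(s,[([[*(e+.065*n),.09],[*(e-.065*n),.09]],(255,0,0)),(circ(c,.027,.144),(0,0,255))],190,160,160,120,5,"pics/h.png")
```

```text
[0.5276 0.0988 0.111 ] [ 0.1688 -5.3998  5.9761] [-1.1234 -0.0404  0.0338] 59.01546835899353
red minus edge mm -0.33993498160663216
red minus edge mm -0.34584080562835595
```

View pics/h.png

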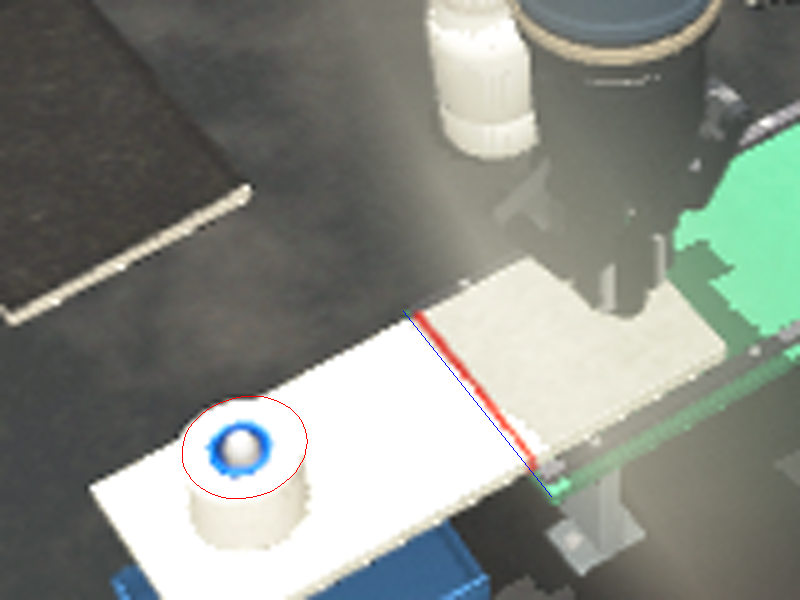

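Emit:
apply_moves(plan="0 0.01 0 0; 0 0.017 0 0; 0 0.017 0 0; 0 0.017 0 0; 0 0.017 0 0")

```text
time_s: 17.0
tcp_pos: [0.5276, 0.0993, 0.111]
tcp_rot: [[-0.999, -0.052, 0.001], [-0.052, 0.999, -0.001], [-0.001, -0.001, -1.0]]
contact_force: [0.5, -6.7, 6.7]
gripper_width: 0.0205
finger_force: 59.0
```

Run:
```python
from h import *
np.set_printoptions(precision=4,suppress=True)
o=robot.get_obs();print(o["tcp_pos"],o["tcp_rot"],o["contact_force"],o["wrist_torque"],o["finger_force"])
s=cams.snapshot("scene");d=np.array([-.0544,.9985]);n=np.array([d[1],-d[0]]);e=np.array([.5215,.1826])+.003*d
us=np.arange(-.008,.0081,.0005)
P=np.array([np.mean([cv2.getRectSubPix(s["image"],(1,1),tuple(map(float,proj(s,[*(e+u*d+w*n),.102]))))[0,0] for w in np.linspace(-.045,.045,25)],0) for u in us])
w=np.clip(P[:,0]-P[:,2]-25,0,None);v=(w@us)/w.sum()*1000;print(v)
if abs(v)<.7: print(robot.job_done())
```

```text
[0.5276 0.0993 0.111 ] [[-0.9986 -0.052   0.0012]
 [-0.052   0.9986 -0.0013]
 [-0.0012 -0.0013 -1.    ]] [ 0.4614 -6.6998  6.7257] [-1.3745 -0.0447 -0.0524] 59.032816886901855
0.10696173351775716
the job is handed in; nothing more can be done
None
```

The reel is fully down on the spindle and the board has been slid out until its red line measured about 0.1 mm from the stand's edge in the scene camera (calibration good to about 2 mm). The job was handed in at about 17 s with the gripper still holding the knob and the board level; no verdict came back.

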